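Wake the kitchen scale, change its unit and tare the pitcher

TASK

The empty pitcher is standing on the kitchen scale, ready for lemon juice to be weighed into it. With a fingertip lightly press the scale's keys in this order: the green power key to wake it, the blue unit key to change the unit, then the orange tare key to zero out the pitcher, each well down and released before the next, and finish clear of the scale. Leave the grey timer key alone, do not touch the pitcher or the weighing plate, do not lift or shove the scale, and leave everything else on the table where it stands.

Things in the scene. Friction and masses are not known exactly. Their poses are not given: they have to be found in the camera images.
- scale: digital kitchen scale: white slab 260 mm deep (its x) x 210 mm wide (its y), top face 28 mm above the table, loose on rubber feet, about 1.5 kg; origin at the centre of its underside, x towards its rear (away from the robot at yaw 0), z up. Along its front edge (scale x = -100 mm) a black panel carries four round keys 52 mm apart; a small blank display lies behind them
- plate: round stainless weighing plate of the scale, 156 mm across, top 40 mm above the table, centred at scale x = +45 mm; origin on its axis 28 mm above the table; it turns and moves with the scale
- key_power_top (a point): centre of the top face of the green power key (white mark: broken ring with a stroke), a round key 24 mm across, fourth from the left, the rightmost (scale y = -78 mm), scale x = -100 mm; standing 7 mm proud of the panel, so 35 mm above the table; moves with the key; its axes are parallel to the scale's
- key_power (a joint): travel of the green power key: 0 up, 0.005 m fully down; a spring key that starts to give at 1 N, registers 2 mm down at 4.2 N, and meets a hard stop 5 mm down at 8.7 N (come down slowly, a fast jab peaks high there) and comes up by itself when let go
- key_unit_top (a point): centre of the top face of the blue unit key (white mark: two opposite arrows), a round key 24 mm across, third from the left (scale y = -26 mm), scale x = -100 mm; standing 7 mm proud of the panel, so 35 mm above the table; moves with the key; its axes are parallel to the scale's
- key_unit (a joint): travel of the blue unit key: 0 up, 0.005 m fully down; a spring key that starts to give at 1 N, registers 2 mm down at 4.2 N, and meets a hard stop 5 mm down at 8.7 N (come down slowly, a fast jab peaks high there) and comes up by itself when let go
- key_tare_top (a point): centre of the top face of the orange tare key (white mark: two short arrows pointing at each other), a round key 24 mm across, first from the left as seen from the robot (scale y = +78 mm), scale x = -100 mm; standing 7 mm proud of the panel, so 35 mm above the table; moves with the key; its axes are parallel to the scale's
- key_tare (a joint): travel of the orange tare key: 0 up, 0.005 m fully down; a spring key that starts to give at 1 N, registers 2 mm down at 4.2 N, and meets a hard stop 5 mm down at 8.7 N (come down slowly, a fast jab peaks high there) and comes up by itself when let go
- key_timer_top (a point): centre of the top face of the grey timer key (white mark: clock face), a round key 24 mm across, second from the left (scale y = +26 mm), scale x = -100 mm; standing 7 mm proud of the panel, so 35 mm above the table; moves with the key; its axes are parallel to the scale's
- key_timer (a joint): travel of the grey timer key: 0 up, 0.005 m fully down; a spring key that starts to give at 1 N, registers 2 mm down at 4.2 N, and meets a hard stop 5 mm down at 8.7 N (come down slowly, a fast jab peaks high there) and comes up by itself when let go
- pitcher: small empty white ceramic pitcher, 82 mm across, 100 mm tall, about 0.3 kg, standing loose near the middle of the weighing plate, so its rim is 140 mm above the table; handle to its +y (64 mm from the axis plus 5 mm), short spout to its -y (50 mm); origin at the centre of its underside, z up
- saucer: terracotta saucer 132 mm across, 24 mm high, loose; origin at the centre of its underside
- lemon: half lemon lying cut face down in the saucer, 55 mm across, 40 mm high; origin at the centre of its cut face
- coaster: blue hard silicone coaster 100 mm across, 8 mm high, stuck to the table; origin at the centre of its underside
- tumbler: green glass tumbler standing on the coaster, 68 mm across, 95 mm tall; origin at the centre of its underside
- sugar_jar: blue ceramic sugar jar with a steel cap, 76 mm across, 105 mm tall, loose; origin at the centre of its underside
- squeezer: stainless citrus squeezer lying on the table, about 250 mm long, bowl 72 mm across; origin under its bowl, handles towards its -x (to 192 mm), hinge at its +x (to 55 mm); the upper arm may stand partly open, up to 140 mm high
- feeder: cedar bird feeder with gable roof and sliding door, fixed, base 170 x 160 mm, 260 mm tall; origin at the centre of its underside, door on its -x side
Mind the look-alikes: they are no part of the job. Leave any pink or red look-alike of the pitcher alone.

How it is judged:
By the outcome, as a careful person would: the job done as asked, in the order asked, and still so for the second after the job is handed in, with the robot touching nothing.
It also fails if it takes over 43 s, if anything falls off the work surface, if the arm or the gripper's body presses on something with over 40 N, if the wrist force passes 120 N, or if a joint passes its speed limit or range.

ROBOT

A 6-joint arm with a two-finger parallel gripper is mounted at the origin on the work surface. World frame = base frame: x ahead of the robot, y to its left, z up, the work surface at z = 0. Lengths are in m, angles in rad, forces in N, time in s.
With the tool pointing down it reaches from about 0.375 to 0.975 m from the base axis. Payload 3.8 kg.
Tool frame: the origin (TCP) lies at the very end of the fingers, on their centre line; the grasp point (between the pads) lies 19 mm behind it; z points along the fingers, y is the line along which they close (so a half turn about z gives the same grasp; the last joint's range is limited). The gripper opens to 85 mm and grips with 20 to 120 N. Pads are 22 mm wide; open, the fingers measure 114 mm over their backs; the gripper's body (76 mm by 85 mm) begins 54 mm behind the grasp point. The pads swing forward as they close: fully open they stand 13 mm farther back than shut.
Start: joints at [1.204, 0.264, 1.604, -0, 1.274, -0.037], TCP at [0.219, 0.639, 0.231] pointing down, gripper open.
Joint ranges: [-2.63, 2.63], [-0.94, 2.18], [0.31, 2.57], [-1.31, 4.45], [0, 2.66], [-2.55, 2.55]. Speed limits (rad/s): [2.57, 2.57, 3.14, 3.14, 3.14, 3.14].

INTERFACE

Orientations are given as a rotation vector (axis times angle).
In Python, from workcell import read_state, read_camera, calibration, finish_job gives the robot as it stands.
- The arm moves only by the tool step_arm, never from a script. Its argument "commands" is a list of rows, each an object of numbers: "fingers": the gripper's target within -1 to 1 (shut at 1, half-way at 0, fully open at -1); "dx", "dy", "dz": the shift along the tool's x, y, z in m; "roll": the turn about the tool's z in degrees. In form: [{"fingers": .., "dx": .., "dy": .., "dz": .., "roll": ..}, ...]. A call has 1 to 8 rows; each row is the pose to reach, as a shift and turn from the pose commanded when the call began, along the tool's axes at that moment; what a row does not reach only later rows make up. A row lasts 1/8 s, in which the tool goes at most 62.5 mm and 10.7 degrees, less where a joint would pass 70% of its speed; a pose out of reach is approached as far as the arm can. A call with a gripper value outside its range is refused whole. The fingers move at their own pace and stop on an object; "squeeze" is the grip in N (left out, the last holds). Time passes only in rows, so rows that repeat a pose let the fingers close. It gives the time, the measured TCP pose, the force, the opening and the grip force at its end, in the units of the state.
- read_state(): the state, without advancing time (a new reading comes with each control period).
- read_camera(name): name is "side" or "top"; returns (picture, depth): 480x640x3 uint8, blue, green, red; 480x640 float32, m along the optical axis (not along the pixel's ray), 0 where there is no reading.
- calibration(name): a dict with "intrinsics" (3x3 intrinsics, pixels), "k1" (the pictures are not rectified: a ray, as slopes to the right and down, at radius r is drawn at 1 + k1 r^2 times it, then the intrinsics apply), "world_to_cam" (4x4, takes a point from world to camera coordinates). Camera axes: x right, y up, looking along -z (the intrinsics and any distortion apply to the point x, -y, -z); pixel columns grow to the right and rows downward; lengths in m; the calibration is good to about 2 mm. A picture is of the moment at which its call begins. calibration takes no time and is no camera call.
- finish_job(): hands the job in; it is judged then, once.
The state is a dict: "time": time; "q": joint angles; "joint_vel": joint speeds; "joint_torque": joint torques, N m; "tool_pos": TCP position; "tcp_rot": TCP orientation; "wrist_force": force on the tool from outside, world axes, zero at the start; "torque": the same for the moment, N m; "width": opening from 0.0 (shut) to 1.0 (fully open); "grip_force": force on a finger pad.
Only numpy, scipy, OpenCV 4.12 (cv2) and the standard library are available. Lean on these libraries where they do the work, as an engineer would, in place of code of your own. Each camera call takes 0.05 s, during which the arm holds its last target. There are 200 camera calls.

## Working session

There is one attempt and no reset: what is moved stays moved. The work goes in short steps, Python scripts to look and compute and a tool call to move; the robot and the scene stay as the last step left them, time stands still between calls to the robot, and variables do not carry over. Pictures are saved under pics/ and viewed, at most 10 in all, crops included, and the job is handed in when it is done.

Besides the shell and the picture viewer there is one more tool, called after "Emit:" in YAML: its name, and indented under it one key for each argument. step_arm: Moves the arm, as the interface text tells. Its arguments: {"type":"object","properties":{"commands":{"type":"array","items":{"type":"object","properties":{"fingers":{"type":"number"},"dx":{"type":"number"},"dy":{"type":"number"},"dz":{"type":"number"},"roll":{"type":"number"}}}},"squeeze":{"type":"number"}},"required":["commands"]}

```bash
mkdir -p pics; cat > h.py <<'E'
import numpy as np, cv2
from workcell import *
def ray(cam,u,v):
    c=calibration(cam);K=np.array(c["intrinsics"]);k=c["k1"];T=np.array(c["world_to_cam"])
    d=np.array([(u-K[0,2])/K[0,0],(v-K[1,2])/K[1,1]]);s=d.copy()
    for _ in range(20): s=d/(1+k*(s@s))
    R=T[:3,:3];o=-R.T@T[:3,3]
    return o,R.T@np.array([s[0],-s[1],-1])
def onz(cam,u,v,z):
    o,d=ray(cam,u,v);return o+d*(z-o[2])/d[2]
def proj(cam,p):
    c=calibration(cam);K=np.array(c["intrinsics"]);T=np.array(c["world_to_cam"])
    q=T[:3,:3]@p+T[:3,3];s=np.array([q[0],-q[1]])/-q[2];s=s*(1+c["k1"]*(s@s))
    return K[:2,:2]@s+K[:2,2]
E
python3 - <<'E'
from h import *
for n in("top","side"):
    im,d=read_camera(n);cv2.imwrite(f"pics/{n}0.png",im);np.save(n+"d.npy",d)
s=read_state();print(s["time"],s["tool_pos"],s["tcp_rot"],s["width"])
E
```

```text
0.1 [0.21835403 0.63799463 0.23006212] [-0.51562082 -3.09856345  0.00316982] 1.0022714512755169
```

View pics/top0.png

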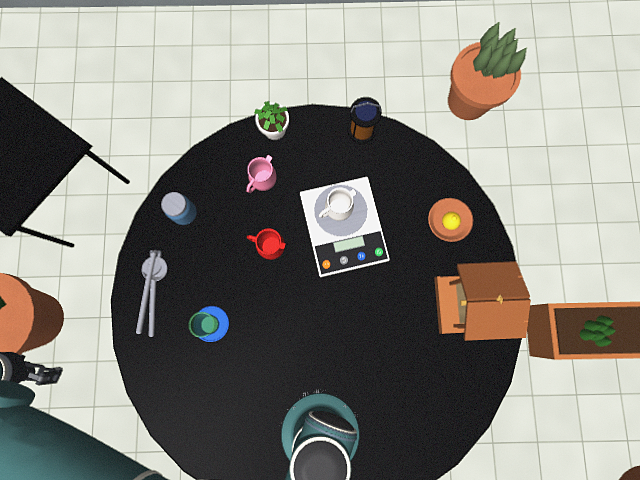

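View pics/side0.png

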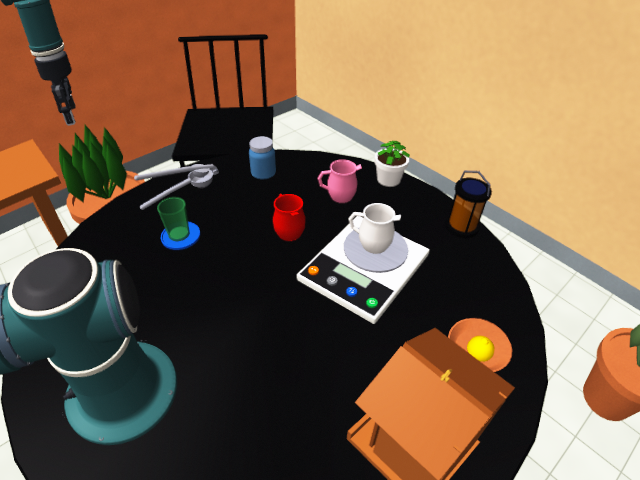

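The top view shows the single scale, with orange at about (326,264), grey (344,260), blue (361,256) and green (379,252). The white pitcher is on its plate at (340,203). The side view shows the same keys at (313,271), (332,281), (351,291) and (372,302). Pink and red look-alike pitchers stand to the left.

```bash
cat > m.py <<'E'
from h import *
def keys(cam,im,roi):
    hsv=cv2.cvtColor(im,cv2.COLOR_BGR2HSV);out={}
    for n,lo,hi in(("power",45,80),("unit",100,125),("tare",8,25)):
        m=cv2.inRange(hsv,(lo,120,90),(hi,255,255));r=np.zeros_like(m);x0,y0,x1,y1=roi;r[y0:y1,x0:x1]=m[y0:y1,x0:x1]
        k,l,st,c=cv2.connectedComponentsWithStats(cv2.morphologyEx(r,cv2.MORPH_CLOSE,np.ones((3,3))))
        if k>1:
            i=1+st[1:,4].argmax();out[n]=(c[i],st[i,4])
    return out
E
python3 - <<'E'
from m import *
P={}
for cam,roi in(("top",(315,240,392,275)),("side",(295,255,390,318))):
    im=cv2.imread(f"pics/{cam}0.png");d=np.load(cam+"d.npy")
    for n,(c,a) in keys(cam,im,roi).items():
        p=onz(cam,*c,.0345);o,dr=ray(cam,*c);q=o+dr*d[int(c[1]+.5),int(c[0]+.5)];P[cam,n]=p
        print(cam,n,c.round(1),a,p.round(4),"depth",q.round(4))
    v=P[cam,"tare"]-P[cam,"power"];print("span",np.linalg.norm(v),"yaw",np.degrees(np.arctan2(-v[0],v[1])), "unit frac",np.dot(P[cam,"unit"]-P[cam,"power"],v)/np.linalg.norm(v))
from scipy.spatial.transform import Rotation as R
print(R.from_rotvec(read_state()["tcp_rot"]).as_matrix().round(3))
E
```

```text
top power [378.4 251.4] 56 [ 0.4987 -0.1824  0.0345] depth [ 0.498  -0.1818  0.039 ]
top unit [360.8 255.6] 61 [ 0.4877 -0.1312  0.0345] depth [ 0.4872 -0.1309  0.0378]
top tare [325.9 263.9] 63 [ 0.4661 -0.03    0.0345] depth [ 0.4656 -0.03    0.0379]
span 0.15578941775665373 yaw 12.084999520464132 unit frac 0.05228404188796974
side power [371.5 302.3] 93 [ 0.4962 -0.1804  0.0345] depth [ 0.4947 -0.1815  0.0368]
side unit [351.  291.2] 90 [ 0.4849 -0.1297  0.0345] depth [ 0.4827 -0.1316  0.038 ]
side tare [312.9 269.9] 85 [ 0.4638 -0.028   0.0345] depth [ 0.463  -0.0289  0.0358]
span 0.15576747569042376 yaw 11.988595763671393 unit frac 0.05197518630189955
[[-0.946  0.324 -0.001]
 [ 0.324  0.946 -0.002]
 [ 0.    -0.002 -1.   ]]
```

Both views agree to 2 mm, with a span of 155.8 mm against the nominal 156. The order from the left is orange, grey, blue, green, as described. I'll move to above the power key with the fingers shut.

Emit:
step_arm:
  commands:
    - {"fingers":1,"dx":-0.53,"dy":-0.685,"dz":0.03}
    - {"fingers":1,"dx":-0.53,"dy":-0.685,"dz":0.03}
    - {"fingers":1,"dx":-0.53,"dy":-0.685,"dz":0.03}
    - {"fingers":1,"dx":-0.53,"dy":-0.685,"dz":0.03}
    - {"fingers":1,"dx":-0.53,"dy":-0.685,"dz":0.03}
    - {"fingers":1,"dx":-0.53,"dy":-0.685,"dz":0.03}
    - {"fingers":1,"dx":-0.53,"dy":-0.685,"dz":0.03}
    - {"fingers":1,"dx":-0.53,"dy":-0.685,"dz":0.03}

```text
invalid input
```

Emit:
step_arm:
  commands:
    - {"fingers":1,"dx":-0.53,"dy":-0.685,"dz":0.03,"roll":0}
    - {"fingers":1,"dx":-0.53,"dy":-0.685,"dz":0.03,"roll":0}
    - {"fingers":1,"dx":-0.53,"dy":-0.685,"dz":0.03,"roll":0}
    - {"fingers":1,"dx":-0.53,"dy":-0.685,"dz":0.03,"roll":0}
    - {"fingers":1,"dx":-0.53,"dy":-0.685,"dz":0.03,"roll":0}
    - {"fingers":1,"dx":-0.53,"dy":-0.685,"dz":0.03,"roll":0}
    - {"fingers":1,"dx":-0.53,"dy":-0.685,"dz":0.03,"roll":0}
    - {"fingers":1,"dx":-0.53,"dy":-0.685,"dz":0.03,"roll":0}
  squeeze: 20

```text
time: 1.1
tool_pos: [0.3799, 0.1638, 0.2137]
tcp_rot: [0.515, 3.099, 0.0]
wrist_force: [1.3, 0.4, 0.3]
width: 0.005
grip_force: 0.0
```

Emit:
step_arm:
  commands:
    - {"fingers":1,"dx":-0.223,"dy":-0.288,"dz":0.0,"roll":0}
    - {"fingers":1,"dx":-0.223,"dy":-0.288,"dz":0.0,"roll":0}
    - {"fingers":1,"dx":-0.223,"dy":-0.288,"dz":0.0,"roll":0}
    - {"fingers":1,"dx":-0.223,"dy":-0.288,"dz":0.0,"roll":0}
    - {"fingers":1,"dx":-0.223,"dy":-0.288,"dz":0.0,"roll":0}
    - {"fingers":1,"dx":-0.223,"dy":-0.288,"dz":0.0,"roll":0}
    - {"fingers":1,"dx":-0.223,"dy":-0.288,"dz":0.06,"roll":0}
    - {"fingers":1,"dx":-0.223,"dy":-0.288,"dz":0.11,"roll":0}
  squeeze: 20

```text
time: 2.1
tool_pos: [0.4974, -0.18, 0.1023]
tcp_rot: [-0.519, -3.098, -0.0]
wrist_force: [0.6, 0.4, -0.9]
width: 0.005
grip_force: 0.0
```

Emit:
step_arm:
  commands:
    - {"fingers":1,"dx":0,"dy":0,"dz":0.04,"roll":0}
    - {"fingers":1,"dx":0,"dy":0,"dz":0.05,"roll":0}
    - {"fingers":1,"dx":0,"dy":0,"dz":0.05,"roll":0}
  squeeze: 20

```text
time: 2.48
tool_pos: [0.4974, -0.1789, 0.0539]
tcp_rot: [-0.515, -3.098, -0.0]
wrist_force: [-0.9, 0.3, 0.3]
width: 0.0
grip_force: 0.0
```

```bash
python3 - <<'E'
from h import *
im,d=read_camera("side");im2,_=read_camera("top")
a=cv2.resize(im[190:340,270:470],None,fx=4,fy=4,interpolation=cv2.INTER_CUBIC)
cv2.imwrite("pics/c1.png",a)
s=read_state();p=np.array(s["tool_pos"]);print(s["time"],p,s["wrist_force"],proj("side",p))
E
```

```text
2.575 [ 0.49925668 -0.17960794  0.05590176] [-0.55593876  0.20429609 -0.24267901] [373.19263892 294.93358796]
```

View pics/c1.png

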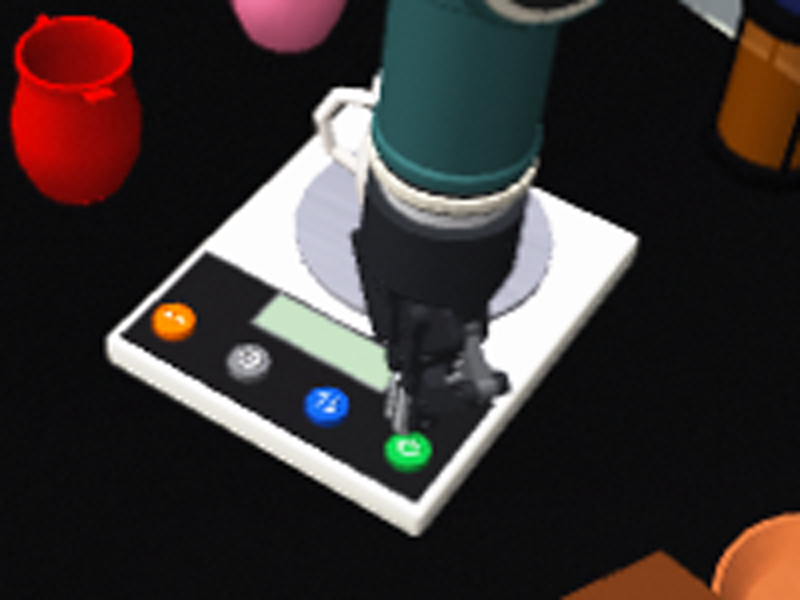

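The crop shows the shut fingertip just over the green key, with the tip at about crop (400,430) and the key at (408,448), which matches the TCP projection. I'll press slowly and watch the force.

Emit:
step_arm:
  commands:
    - {"fingers":1,"dx":0,"dy":0,"dz":0.01,"roll":0}
    - {"fingers":1,"dx":0,"dy":0,"dz":0.015,"roll":0}
    - {"fingers":1,"dx":0,"dy":0,"dz":0.017,"roll":0}
    - {"fingers":1,"dx":0,"dy":0,"dz":0.018,"roll":0}
    - {"fingers":1,"dx":0,"dy":0,"dz":0.019,"roll":0}
    - {"fingers":1,"dx":0,"dy":0,"dz":0.02,"roll":0}
    - {"fingers":1,"dx":0,"dy":0,"dz":0.021,"roll":0}
    - {"fingers":1,"dx":0,"dy":0,"dz":0.021,"roll":0}
  squeeze: 20

```text
time: 3.58
tool_pos: [0.4977, -0.1791, 0.0333]
tcp_rot: [0.516, 3.099, -0.0]
wrist_force: [-1.1, 0.3, 3.8]
width: -0.005
grip_force: 1.9
```

Emit:
step_arm:
  commands:
    - {"fingers":1,"dx":0,"dy":0,"dz":0.0008,"roll":0}
    - {"fingers":1,"dx":0,"dy":0,"dz":0.0015,"roll":0}
    - {"fingers":1,"dx":0,"dy":0,"dz":0.002,"roll":0}
    - {"fingers":1,"dx":0,"dy":0,"dz":0.002,"roll":0}
  squeeze: 20

```text
time: 4.08
tool_pos: [0.4978, -0.1791, 0.0314]
tcp_rot: [0.516, 3.099, -0.0]
wrist_force: [-2.2, 0.5, 6.1]
width: -0.0
grip_force: 3.3
```

Emit:
step_arm:
  commands:
    - {"fingers":1,"dx":0,"dy":0,"dz":0.0007,"roll":0}
    - {"fingers":1,"dx":0,"dy":0,"dz":0.0007,"roll":0}
    - {"fingers":1,"dx":0,"dy":0,"dz":-0.005,"roll":0}
    - {"fingers":1,"dx":0,"dy":0,"dz":-0.023,"roll":0}
    - {"fingers":1,"dx":0,"dy":0,"dz":-0.023,"roll":0}
    - {"fingers":1,"dx":0.026,"dy":0.043,"dz":-0.023,"roll":0}
    - {"fingers":1,"dx":0.026,"dy":0.043,"dz":-0.023,"roll":0}
    - {"fingers":1,"dx":0.026,"dy":0.043,"dz":-0.023,"roll":0}
  squeeze: 20

```text
time: 5.08
tool_pos: [0.4872, -0.13, 0.054]
tcp_rot: [0.514, 3.099, -0.001]
wrist_force: [0.5, -0.5, 0.2]
width: -0.001
grip_force: 0.0
```

```bash
python3 - <<'E'
from m import *
im,d=read_camera("side")
cv2.imwrite("pics/c2.png",cv2.resize(im[190:340,270:470],None,fx=4,fy=4,interpolation=cv2.INTER_CUBIC))
s=read_state();p=np.array(s["tool_pos"]);print(s["time"],p,s["wrist_force"],proj("side",p))
for n,(c,a) in keys("side",im,(295,255,390,318)).items(): print(n,c.round(1),a)
E
```

```text
5.125 [ 0.4874394  -0.13041442  0.05411934] [ 0.43509145  0.0552965  -0.66560627] [352.66812827 284.92701374]
power [371.5 302.3] 94
unit [351.  291.2] 90
tare [312.9 269.9] 85
```

View pics/c2.png

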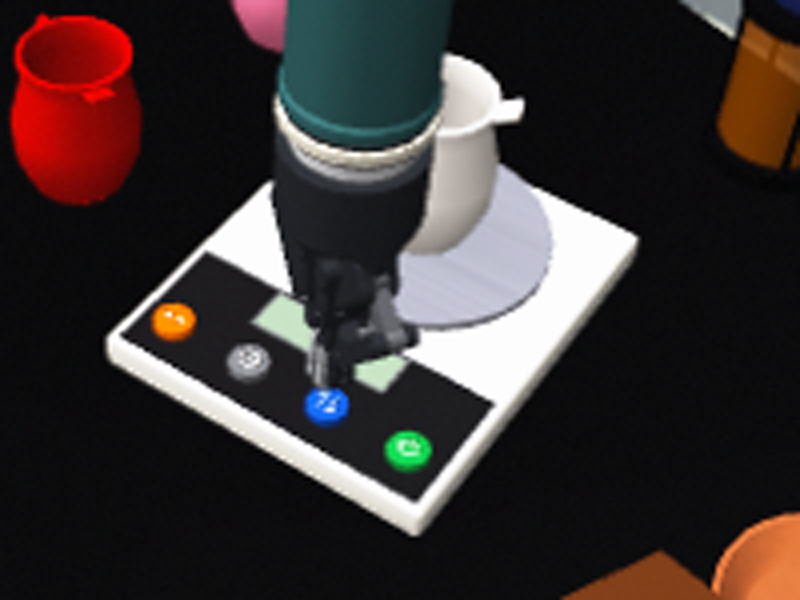

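The scale hasn't moved: every key centroid is unchanged. The green key is back up and the tip stands over the blue key at crop (326,405). Next I press blue.

Emit:
step_arm:
  commands:
    - {"fingers":1,"dx":0,"dy":0,"dz":0.01,"roll":0}
    - {"fingers":1,"dx":0,"dy":0,"dz":0.015,"roll":0}
    - {"fingers":1,"dx":0,"dy":0,"dz":0.017,"roll":0}
    - {"fingers":1,"dx":0,"dy":0,"dz":0.018,"roll":0}
    - {"fingers":1,"dx":0,"dy":0,"dz":0.019,"roll":0}
    - {"fingers":1,"dx":0,"dy":0,"dz":0.02,"roll":0}
    - {"fingers":1,"dx":0,"dy":0,"dz":0.021,"roll":0}
    - {"fingers":1,"dx":0,"dy":0,"dz":0.022,"roll":0}
  squeeze: 20

```text
time: 6.12
tool_pos: [0.4871, -0.13, 0.0324]
tcp_rot: [0.516, 3.099, -0.0]
wrist_force: [-2.1, 0.4, 5.6]
width: -0.0
grip_force: 2.5
```

Emit:
step_arm:
  commands:
    - {"fingers":1,"dx":0,"dy":0,"dz":0.0007,"roll":0}
    - {"fingers":1,"dx":0,"dy":0,"dz":0.001,"roll":0}
    - {"fingers":1,"dx":0,"dy":0,"dz":0.001,"roll":0}
  squeeze: 20

```text
time: 6.5
tool_pos: [0.4871, -0.13, 0.0315]
tcp_rot: [0.516, 3.099, -0.0]
wrist_force: [-2.5, 0.7, 5.8]
width: -0.0
grip_force: 3.2
```

Emit:
step_arm:
  commands:
    - {"fingers":1,"dx":0,"dy":0,"dz":-0.005,"roll":0}
    - {"fingers":1,"dx":0,"dy":0,"dz":-0.028,"roll":0}
    - {"fingers":1,"dx":0,"dy":0,"dz":-0.028,"roll":0}
    - {"fingers":1,"dx":0.0535,"dy":0.089,"dz":-0.028,"roll":0}
    - {"fingers":1,"dx":0.0535,"dy":0.089,"dz":-0.028,"roll":0}
    - {"fingers":1,"dx":0.0535,"dy":0.089,"dz":-0.028,"roll":0}
    - {"fingers":1,"dx":0.0535,"dy":0.089,"dz":-0.023,"roll":0}
    - {"fingers":1,"dx":0.0535,"dy":0.089,"dz":-0.023,"roll":0}
  squeeze: 20

```text
time: 7.5
tool_pos: [0.465, -0.0292, 0.0532]
tcp_rot: [-0.517, -3.098, 0.0]
wrist_force: [0.1, 0.8, 0.3]
width: -0.002
grip_force: 0.0
```

```bash
python3 - <<'E'
from m import *
im,d=read_camera("side")
cv2.imwrite("pics/c3.png",cv2.resize(im[190:340,270:470],None,fx=4,fy=4,interpolation=cv2.INTER_CUBIC))
s=read_state();p=np.array(s["tool_pos"]);print(s["time"],p,s["wrist_force"],proj("side",p))
for n,(c,a) in keys("side",im,(295,255,390,318)).items(): print(n,c.round(1),a)
E
```

```text
7.55 [ 0.4651387  -0.02922361  0.05345915] [ 0.26806573 -0.00615193 -0.17018527] [313.73290354 264.22995582]
power [371.5 302.3] 94
unit [351.  291.2] 90
tare [313.  270.1] 82
```

View pics/c3.png

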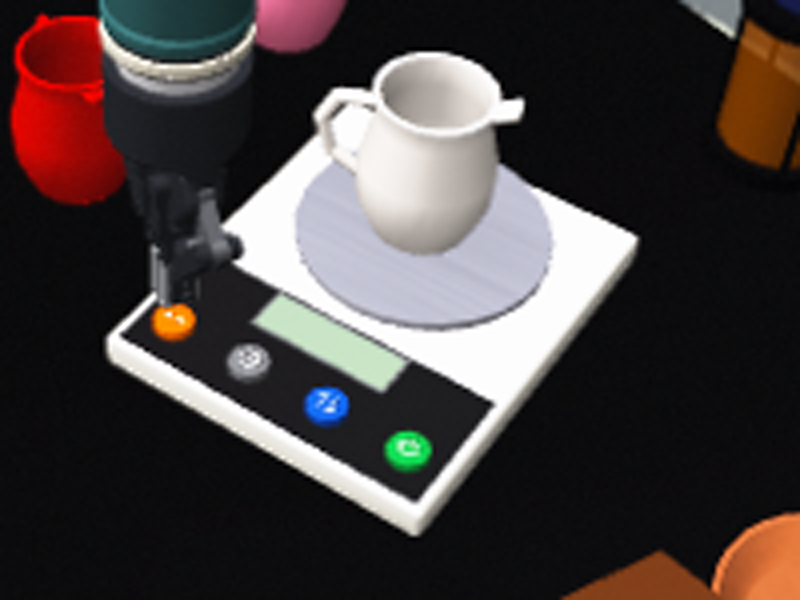

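The tip is over the orange key at crop (174,320), and neither the scale nor the pitcher has moved. Now I press orange.

Emit:
step_arm:
  commands:
    - {"fingers":1,"dx":0,"dy":0,"dz":0.01,"roll":0}
    - {"fingers":1,"dx":0,"dy":0,"dz":0.015,"roll":0}
    - {"fingers":1,"dx":0,"dy":0,"dz":0.017,"roll":0}
    - {"fingers":1,"dx":0,"dy":0,"dz":0.018,"roll":0}
    - {"fingers":1,"dx":0,"dy":0,"dz":0.019,"roll":0}
    - {"fingers":1,"dx":0,"dy":0,"dz":0.02,"roll":0}
    - {"fingers":1,"dx":0,"dy":0,"dz":0.021,"roll":0}
    - {"fingers":1,"dx":0,"dy":0,"dz":0.022,"roll":0}
  squeeze: 20

```text
time: 8.55
tool_pos: [0.4654, -0.0284, 0.0323]
tcp_rot: [0.515, 3.099, 0.0]
wrist_force: [-1.6, -0.5, 5.6]
width: 0.0
grip_force: 2.6
```

Emit:
step_arm:
  commands:
    - {"fingers":1,"dx":0,"dy":0,"dz":0.0007,"roll":0}
    - {"fingers":1,"dx":0,"dy":0,"dz":0.001,"roll":0}
    - {"fingers":1,"dx":0,"dy":0,"dz":0.001,"roll":0}
  squeeze: 20

```text
time: 8.93
tool_pos: [0.4654, -0.0284, 0.0314]
tcp_rot: [0.516, 3.099, 0.0]
wrist_force: [-2.5, 1.1, 6.7]
width: 0.0
grip_force: 3.2
```

Emit:
step_arm:
  commands:
    - {"fingers":1,"dx":0,"dy":0,"dz":-0.005,"roll":0}
    - {"fingers":1,"dx":0,"dy":0,"dz":-0.05,"roll":0}
    - {"fingers":1,"dx":0,"dy":0,"dz":-0.1,"roll":0}
    - {"fingers":1,"dx":0,"dy":0,"dz":-0.15,"roll":0}
    - {"fingers":1,"dx":0,"dy":0,"dz":-0.2,"roll":0}
    - {"fingers":1,"dx":0.04,"dy":0.05,"dz":-0.2,"roll":0}
    - {"fingers":1,"dx":0.06,"dy":0.1,"dz":-0.2,"roll":0}
    - {"fingers":1,"dx":0.06,"dy":0.1,"dz":-0.2,"roll":0}
  squeeze: 20

```text
time: 9.93
tool_pos: [0.4402, 0.0886, 0.231]
tcp_rot: [0.507, 3.1, 0.002]
wrist_force: [0.2, -1.3, -0.6]
width: 0.003
grip_force: 0.0
```

```bash
python3 - <<'E'
from m import *
im,d=read_camera("side");cv2.imwrite("pics/s4.png",im)
s=read_state();print(s["time"],s["tool_pos"],s["wrist_force"])
for n,(c,a) in keys("side",im,(295,255,390,318)).items(): print(n,c.round(1),a)
E
```

```text
9.975 [0.44038075 0.08699091 0.23079802] [ 0.72552809 -0.33421065 -0.0033261 ]
power [371.5 302.3] 93
unit [351.  291.2] 90
tare [312.9 269.9] 85
```

View pics/s4.png

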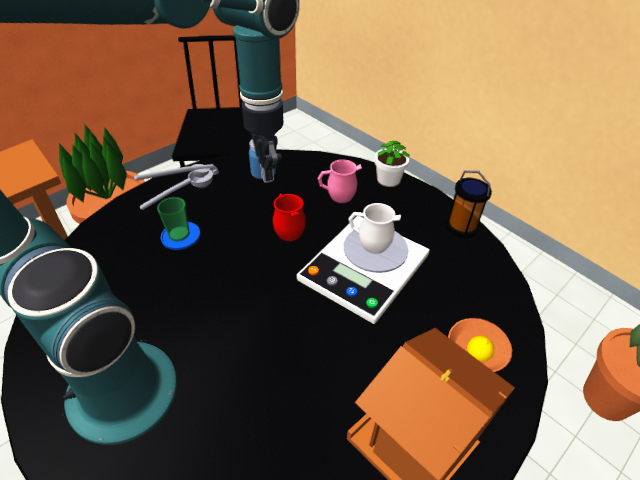

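The arm is clear, with the gripper tip at (267,178). The key centroids are unchanged and everything else stands where it was.

```bash
python3 -c "from workcell import *;print(finish_job())"
```

```text
the job is handed in; nothing more can be done
None
```

I pressed the power, unit and tare keys in that order, each to about 3.5 mm by the force and height readings and each released before the next. The arm finished clear, nothing else on the table had moved in the last picture, and the job is handed in at about 10 s; the judge's verdict was not shown.

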